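# Bedding glass baubles in the jeweller's tray

### The job

Two fragile glass baubles with brass caps, a large one and a small one, wait on cork rings on the jeweller's bench. Gently set the large one in the wide pocket of the wooden tray and the small one in the narrow pocket, so that each rests centred in its own pocket, without pinching them hard, dropping them or knocking them down on the wood. Leave the uncapped glass ball on its cork ring.

Things in the scene. Friction and masses are not known exactly. Their poses are not given: they have to be found in the camera images.
- big_center (a point): Centre of the large bauble: thin opal-white glass ball, 62 mm across, 45 g, brass cap (15 mm wide) and wire loop up to 14 mm above the glass, on top at the start. Lies loose on a fixed cork ring (37 mm wide, 20 mm tall), centre 48 mm above the bench. Breaks if pinched over 20 N per finger, pressed on the tray over 15 N or dropped over 15 mm; a 5 to 10 N grip carries it.
- small_center (a point): Centre of the small bauble: same thin glass and same brass cap, 46 mm across, 25 g, loose on another such cork ring, centre 39 mm above the bench. As fragile as the large one. The three balls may lie on any of the three rings.
- ball_center (a point): Centre of the uncapped ball, not part of the job: same glass, 54 mm across, no brass cap, loose on the third cork ring, centre 44 mm above the bench. Leave it there.
- tray: Fixed wooden board 230 (x) by 110 (y) mm, 18 mm thick, any yaw; origin: centre of its underside, z up. Round pockets 12 mm deep: wide (38 mm) at x = +60 mm, narrow (27 mm) at x = -60 mm, y = 0. A bauble sits on the pocket's mouth, not its bottom: seated, the large one's centre is 42 mm above the underside, the small one's 36 mm. A few mm off centre, it rolls in.
Mind the look-alikes: they are no part of the job. What is shaped like the part that bears big_center but pink is not meant.

How it is judged (in metres and radians):
At the end, for the whole second after the job is handed in: The large bauble rests in the wide pocket and the small one in the narrow pocket, each within 10 mm of the pocket's centre along the tray and across it and sunk into the pocket's mouth (within about 4 mm of its seated height), released and at rest; the uncapped ball is within 15 mm of where it was (x of big_center in the frame of tray between 0.05 and 0.07 m and y of big_center in the frame of tray between -0.01 and 0.01 m and z of big_center in the frame of tray below 0.0465 m and x of small_center in the frame of tray between -0.07 and -0.05 m and y of small_center in the frame of tray between -0.01 and 0.01 m and z of small_center in the frame of tray below 0.04 m and linear speed of each of big, small below 0.02 m/s and distance of ball_center from where it was at the start of the episode below 0.015 m); the robot touches nothing.
It fails at once if a bauble is pinched with more than about 20 N per finger (contact force between the fingers and big above 40 N or contact force between the fingers and small above 40 N).
It fails at once if a bauble is pressed or knocked on the tray with more than 15 N (contact force between any of big, small and tray above 15 N).
It fails at once if a bauble is dropped (falls freely from more than about 15 mm) ((contact force between the fingers and big below 0.01 N and linear speed of big above 0.55 m/s) or (contact force between the fingers and small below 0.01 N and linear speed of small above 0.55 m/s)).
It fails at once if the uncapped ball is pushed off its place (distance of ball_center from where it was at the start of the episode above 0.02 m).
It also fails if it takes over 59 s, if anything falls off the work surface, if the arm or the gripper's body presses on something with over 40 N, if the wrist force passes 120 N, or if a joint passes its speed limit or range.

### The arm

A 7-joint arm with a two-finger parallel gripper is mounted at the origin on the work surface. World frame = base frame: x ahead of the robot, y to its left, z up, the work surface at z = 0. Lengths are in m, angles in degrees, forces in N, time in s.
With the tool pointing down it reaches from about 0.425 to 0.95 m from the base axis. Payload 4.7 kg.
Tool frame: the origin (TCP) lies at the very end of the fingers, on their centre line; the grasp point (between the pads) lies 19 mm behind it (arm.grip_depth is the distance from the TCP to the grasp point, in m); z points along the fingers, y is the line along which they close (so a half turn about z gives the same grasp; the last joint's range is limited). The gripper opens to 87 mm and grips with 3 to 60 N. Pads are 19 mm wide; open, the fingers measure 117 mm over their backs; the gripper's body (75 mm by 190 mm) begins 51 mm behind the grasp point.
Start: joints at [-69.322, 26.849, -2.785, 87.806, 1.381, 65.374, -4.715], TCP at [0.256, 0.624, 0.188] pointing down, gripper open.
Joint ranges: [-148.3, 148.3], [-19.14, 114.17], [-79.39, 73.82], [5.75, 140.21], [-59.74, 239.74], [12.07, 113.84], [-152.46, 152.46]. Speed limits (degrees/s): [147.25, 147.25, 180, 180, 180, 180, 180].

### API

Orientations are given as [roll, pitch, yaw] about the fixed x, y, z axes, in that order (R = Rz(yaw) Ry(pitch) Rx(roll)).
In Python, from cell import arm, viewer gives the robot as it stands.
- The arm moves only by the tool jog_arm, never from a script. Its argument "deltas" is a list of rows, each a list of 4 numbers: the shift along the tool's x, y, z scaled (see below), then the turn about the tool's z scaled (see below). A call has exactly 10 rows; each row is the pose to reach, as a shift and turn from the pose commanded when the call began, along the tool's axes at that moment; what a row does not reach only later rows make up. The controller multiplies each number of a shift by 0.25 m and each number of a turn by 90 degrees. A row lasts 1/12 s, in which the tool goes at most 41.7 mm and 7.16 degrees, less where a joint would pass 70% of its speed; a pose out of reach is approached as far as the arm can. A call with a number of a shift or a turn outside -1 to 1 is refused whole. A call with a gripper value outside its range is refused whole. "fingers" is the closure, from -1 (fully open) to 1 (shut), set as the call begins (left out, the last holds). The fingers move at their own pace and stop on an object; the grip force is fixed at half the most. Time passes only in rows, so rows that repeat a pose let the fingers close, or fill a call up. It gives the time, the measured TCP pose, the force, the opening and the grip force at its end, in the units of the state.
- arm.get_obs(): the state, without advancing time (a new reading comes with each control period).
- viewer.grab_frame(name): name is "side" or "top" or "wrist"; returns (picture, depth): 420x560x3 uint8, red, green, blue; 420x560 float32, m along the optical axis (not along the pixel's ray), 0 where there is no reading.
- viewer.camera_info(name): a dict with "fx", "fy", "cx", "cy" (pixels), "T" (4x4, takes a point from camera to world coordinates). Camera axes: x right, y down, z forward; pixel columns grow to the right and rows downward; lengths in m; the calibration is good to about 2 mm. A picture is of the moment at which its call begins: read the wrist's pose just before it. camera_info takes no time and is no camera call; for the wrist camera it gives the pose at the moment of the call.
- arm.finish_job(): hands the job in; it is judged then, once.
The state is a dict: "time_s": time; "qpos": joint angles; "dq": joint speeds; "joint_torque": joint torques, N m; "tool_pos": TCP position; "eef_rot": TCP orientation; "force": force on the tool from outside, world axes, zero at the start; "torque": the same for the moment, N m; "finger_gap": finger opening in m; "grasp_force": force on a finger pad.
Only numpy, scipy, OpenCV 4.12 (cv2) and the standard library are available. Lean on these libraries where they do the work, as an engineer would, in place of code of your own. Each camera call takes 0.05 s, during which the arm holds its last target. There are 200 camera calls.

## Working session

There is one attempt and no reset: what is moved stays moved. The work goes in short steps, Python scripts to look and compute and a tool call to move; the robot and the scene stay as the last step left them, time stands still between calls to the robot, and variables do not carry over. Pictures are saved under pics/ and viewed, at most 10 in all, crops included, and the job is handed in when it is done.

Besides the shell and the picture viewer there is one more tool, called as a command line: name --pt "numbers of a row" for each row, then --argument value for the rest. jog_arm: Moves the arm, as the interface text tells. Shifts and turns lie within -1 to 1; 1 stands for 0.25 m of shift or 90 degrees of turn. Its arguments: {"type":"object","properties":{"deltas":{"type":"array","items":{"type":"array","items":{"type":"number","minimum":-1,"maximum":1}}},"fingers":{"type":"number"}},"required":["deltas"]}

```bash
mkdir -p pics; ls; python3 - <<'E'
from cell import arm, viewer
import cv2
o=arm.get_obs(); print(o)
for n in("top","side"):
    p,d=viewer.grab_frame(n); cv2.imwrite(f"pics/{n}0.png",p[:,:,::-1]); 
    import numpy as np; np.savez(f"{n}0.npz",p=p,d=d,**viewer.camera_info(n)); print(viewer.camera_info(n))
E
```

```text
pics
{'time_s': 0.0, 'qpos': array([-69.32050299,  26.89846713,  -2.78452118,  87.87313279,
         1.38225896,  65.37408986,  -4.71647973]), 'dq': array([-0.06493183,  0.14207191, -0.06029407,  0.05006435,  0.04505221,
        0.03750719,  0.03098091]), 'joint_torque': array([ 1.86473881e-04, -5.07962751e+01, -8.09546909e-02, -2.36165965e+01,
       -6.14799745e-02,  3.79295438e-02,  1.48797280e-04]), 'tool_pos': array([0.25626519, 0.62375022, 0.18689022]), 'eef_rot': array([-1.79888043e+02,  5.25984654e-03,  1.57666220e+02]), 'force': array([-0.00982924, -0.72554978, -0.0318171 ]), 'torque': array([ 0.05487065, -0.03998454,  0.03345745]), 'grasp_force': 0.0, 'finger_gap': 0.08668750137050399}
{'fx': 461.03472824740476, 'fy': 461.03472824740476, 'cx': 285.5104808303713, 'cy': 211.2932391917282, 'T': array([[ 0.00180478, -0.99783315,  0.06577039,  0.41774618],
       [-0.99977639, -0.00318622, -0.02090514,  0.08947178],
       [ 0.0210694 , -0.06571795, -0.99761577,  0.99920842],
       [ 0.        ,  0.        ,  0.        ,  1.        ]])}
{'fx': 380.16338808927054, 'fy': 380.16338808927054, 'cx': 279.2582995034056, 'cy': 209.15002801037207, 'T': array([[-0.83427183, -0.40470259,  0.37444136,  0.20736073],
       [-0.55105486,  0.63438205, -0.54212356,  0.47174667],
       [-0.01814007, -0.65861615, -0.7522604 ,  0.63289995],
       [ 0.        ,  0.        ,  0.        ,  1.        ]])}
```

View pics/top0.png

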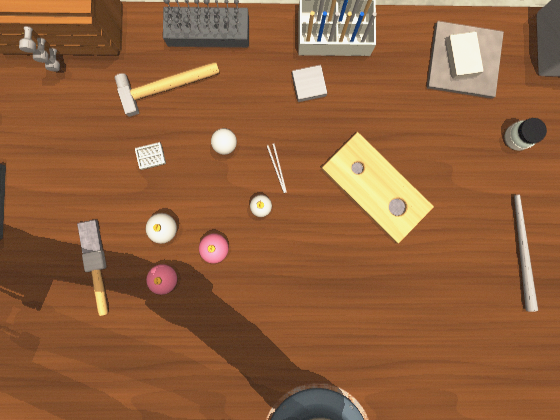

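View pics/side0.png

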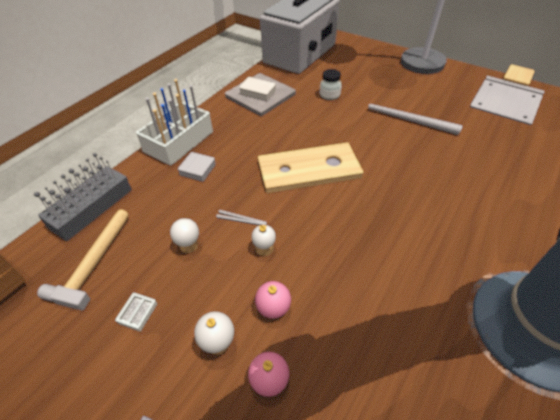

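Top view: the large capped white bauble is at (161,228), the small capped one at (261,205) and the uncapped ball at (224,141). There are two pink look-alikes at (213,248) and (161,279). The tray is around (378,187), with its wide pocket at (397,207) and narrow pocket at (358,168). In the side view the same things are at (215,333), (264,237), (185,234), and the pockets at (334,160) wide and (285,168) narrow.

```bash
cat > h.py <<'E'
import numpy as np, cv2
def ray(c,u,v):
    d=c['T'][:3,:3]@np.array([(u-c['cx'])/c['fx'],(v-c['cy'])/c['fy'],1.]); return c['T'][:3,3],d/np.linalg.norm(d)
def meet(rs):
    A=0;b=0
    for o,d in rs: P=np.eye(3)-np.outer(d,d); A=A+P; b=b+P@o
    x=np.linalg.solve(A,b); return x,[np.linalg.norm((np.eye(3)-np.outer(d,d))@(x-o)) for o,d in rs]
def plane(c,u,v,z):
    o,d=ray(c,u,v); return o+d*(z-o[2])/d[2]
def blob(m,u,v):
    cs,_=cv2.findContours(m.astype(np.uint8),cv2.RETR_EXTERNAL,cv2.CHAIN_APPROX_NONE)
    c=max((c for c in cs if len(c)>=12),key=lambda c:cv2.pointPolygonTest(c,(u,v),True)); return c
E
python3 - <<'E'
from h import *
C={n:dict(np.load(f'{n}0.npz')) for n in('top','side')}
hsv={n:cv2.cvtColor(C[n]['p'],cv2.COLOR_RGB2HSV) for n in C}
def ball(n,u,v):
    h=hsv[n]; m=(h[...,1]<90)&(h[...,2]>90)
    c=blob(m,u,v); return cv2.minEnclosingCircle(c)
for k,t,s in(('big',(161,228),(215,340)),('small',(261,207),(264,240)),('ball',(224,141),(185,234))):
    a,b=ball('top',*t),ball('side',*s)
    print(k,np.round(a[0],1),round(a[1],1),np.round(b[0],1),round(b[1],1),*[np.round(q,4) for q in meet([ray(C['top'],*a[0]),ray(C['side'],*b[0])])])
for k,t,s in(('wide',(397,207),(334,160)),('narrow',(358,168),(285,168))):
    r=[]
    for n,q in(('top',t),('side',s)):
        h=hsv[n]; m=(h[...,1]<75)
        c=blob(m,*q); e=cv2.fitEllipse(c); r.append(ray(C[n],*e[0])); print(np.round(e[0],1),np.round(e[1],1))
    print(k,*[np.round(q,4) for q in meet(r)],plane(C['top'],*t,.018))
h=hsv['top']; m=((h[...,0]>15)&(h[...,0]<35)&(h[...,2]>150)&(h[...,1]>60)); c=blob(m,378,187); e=cv2.minAreaRect(c); print(e, plane(C['top'],*e[0],.018))
for p in((213,248),(161,279)): print('pink',plane(C['top'],*p,.048))
E
```

```text
big [160.9 227.8] 15.5 [214.  332.1] 21.3 [0.4445 0.3247 0.046 ] [0.0015 0.0015]
small [260.5 205.5] 11.1 [245.  227.5] 32.2 [0.5035 0.1303 0.0695] [0.0161 0.0161]
ball [223.4 141. ] 13.1 [184. 232.] 14.9 [0.6267 0.1987 0.0441] [0.0012 0.0012]
[396.5 206.7] [15.3 15.8]
[332.7 162.1] [ 8.3 13.9]
wide [ 0.4922 -0.1717  0.0117] [0.0016 0.0016] [ 0.49243056 -0.17034086  0.018     ]
[356.8 167.8] [ 9.9 10.7]
[284.4 169.8] [5.9 9.4]
narrow [ 0.5766 -0.0865  0.0113] [0.0015 0.0015] [ 0.57638204 -0.08708545  0.018     ]
((377.6795959472656, 187.07632446289062), (107.59246826171875, 51.33768081665039), 44.474365234375) [ 0.53524388 -0.12919081  0.018     ]
pink [0.40454943 0.21812302 0.048     ]
pink [0.34144245 0.32294934 0.048     ]
```

jog_arm --pt "-0.06 -0.04 0 0.06" --pt "-0.16 -0.1 0 0.13" --pt "-0.26 -0.17 0 0.21" --pt "-0.37 -0.24 0 0.29" --pt "-0.48 -0.31 0 0.37" --pt "-0.59 -0.37 0 0.45" --pt "-0.69 -0.44 0 0.53" --pt "-0.77 -0.49 0 0.6" --pt "-0.82 -0.52 0 0.66" --pt "-0.84 -0.54 0 0.68" --fingers -0.655

```text
time_s: 0.93
tool_pos: [0.4014, 0.4169, 0.1877]
eef_rot: [180.0, 0.1, 96.1]
force: [0.7, 0.0, 0.4]
finger_gap: 0.0722
grasp_force: 0.0
```

```bash
cat >> h.py <<'E'
def togo(o,target,yt):
    """scaled shift to target TCP and turn so tool y points at world angle yt (deg)"""
    from scipy.spatial.transform import Rotation as Ro
    R=Ro.from_euler('xyz',o['eef_rot'],degrees=True).as_matrix()
    ya=np.degrees(np.arctan2(R[1,1],R[0,1])); t=-((yt-ya+180)%360-180)
    return np.round(R.T@(np.array(target)-o['tool_pos'])/.25,4),round(t/90,4),ya
E
python3 - <<'E'
from h import *
from cell import arm
o=arm.get_obs(); print(o['time_s'],o['tool_pos'],o['eef_rot'],o['finger_gap'],o['qpos'])
print(togo(o,(.4445,.3247,.17),-55))
C={n:dict(np.load(f'{n}0.npz')) for n in('top','side')}
h=cv2.cvtColor(C['side']['p'],cv2.COLOR_RGB2HSV); m=((h[...,1]<90)&(h[...,2]>90)).astype(np.uint8)
m=cv2.morphologyEx(m,cv2.MORPH_OPEN,cv2.getStructuringElement(cv2.MORPH_ELLIPSE,(9,9)))
a=cv2.minEnclosingCircle(blob(m,264,240)); print(a,meet([ray(C['top'],260.5,205.5),ray(C['side'],*a[0])]),plane(C['top'],260.5,205.5,.039))
E
```

```text
0.9333 [0.401405   0.41690489 0.18773919] [1.79974005e+02 7.70607911e-02 9.60536630e+01] 0.07219734874391151 [-60.85341305  17.92051051  13.34683638 101.99311521  -4.58848935
  60.65166544 -39.82400628]
(array([-0.3848,  0.1325,  0.0715]), np.float64(0.6784), np.float64(6.053697967957308))
((263.3670959472656, 236.84219360351562), 12.4215669631958) (array([0.49159337, 0.12067289, 0.03791124]), [np.float64(0.0017604032442539285), np.float64(0.0017604032442539745)]) [0.49300058 0.1215816  0.039     ]
```

jog_arm --pt "-0.03 0.01 0 0.06" --pt "-0.08 0.03 0.01 0.13" --pt "-0.13 0.05 0.02 0.21" --pt "-0.18 0.07 0.03 0.29" --pt "-0.23 0.09 0.04 0.37" --pt "-0.28 0.1 0.05 0.45" --pt "-0.33 0.11 0.06 0.53" --pt "-0.36 0.12 0.07 0.6" --pt "-0.38 0.13 0.07 0.66" --pt "-0.385 0.1325 0.07 0.68"

```text
time_s: 1.77
tool_pos: [0.4429, 0.3273, 0.17]
eef_rot: [180.0, 0.1, 35.1]
force: [-0.4, 0.2, -0.3]
finger_gap: 0.0721
grasp_force: 0.0
```

```bash
python3 - <<'E'
from h import *
from cell import arm,viewer
o=arm.get_obs(); c=viewer.camera_info('wrist'); p,d=viewer.grab_frame('wrist')
np.savez('w1.npz',p=p,d=d,**c); cv2.imwrite('pics/w1.png',p[:,:,::-1])
print(o['time_s'],o['tool_pos'],o['eef_rot'],o['qpos'],c['T'][:3,3])
T=np.linalg.inv(c['T'])
for q in((.4445,.3247,.046),): 
    v=T@np.r_[q,1]; print(c['fx']*v[0]/v[2]+c['cx'],c['fy']*v[1]/v[2]+c['cy'],c['fx']*.031/v[2])
E
```

```text
1.7667 [0.44290437 0.32732916 0.16997769] [1.79986608e+02 5.60440035e-02 3.51164503e+01] [-62.43768303  17.11550884  26.78846718 107.34350381  -9.01759573
  57.66599653 -86.70356621] [0.50759137 0.373003   0.36674769]
274.3721016948735 194.823147535483 34.51016874957593
```

View pics/w1.png

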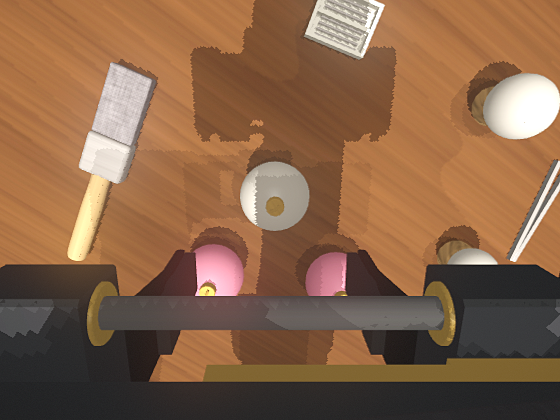

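Wrist view: the large bauble is at about (275,196) with its cap at (275,206), right where I predicted. The pinks sit below it, beside the fingers.

```bash
python3 - <<'E'
from h import *
from cell import arm
c=dict(np.load('w1.npz')); h=cv2.cvtColor(c['p'],cv2.COLOR_RGB2HSV)
m=((h[...,1]<70)&(h[...,2]>70)); k=blob(m,265,185); e=cv2.minEnclosingCircle(k); print(e)
t=dict(np.load('top0.npz')); s=dict(np.load('side0.npz'))
r=[ray(c,*e[0]),ray(t,160.9,227.8),ray(s,214,332.1)]
x,d=meet(r); print(x,d,plane(c,*e[0],.047),plane(t,160.9,227.8,.047))
o=arm.get_obs(); print(togo(o,(x[0],x[1],.032),-55))
E
```

```text
((274.3711853027344, 195.58078002929688), 34.82140350341797)
[0.44431434 0.32462115 0.04670799] [np.float64(0.0003189826499936949), np.float64(0.001657152261683234), np.float64(0.001375388165747569)] [0.44412551 0.32444831 0.047     ] [0.44573157 0.32543027 0.047     ]
(array([-0.0018,  0.0133,  0.5523]), np.float64(0.002), np.float64(-54.815982004786264))
```

jog_arm --pt "0 0 0.03 0" --pt "0 0 0.08 0" --pt "0 0 0.14 0" --pt "0 0 0.2 0" --pt "0 0 0.24 0" --pt "0 0 0.26 0" --pt "0 0 0.27 0" --pt "0 0 0.27 0" --pt "0 0 0.27 0" --pt "0 0 0.27 0"

```text
time_s: 2.65
tool_pos: [0.4437, 0.3282, 0.1037]
eef_rot: [-180.0, -0.1, 35.3]
force: [-0.2, 0.2, -0.4]
finger_gap: 0.0719
grasp_force: 0.0
```

```bash
python3 - <<'E'
from h import *
from cell import arm
o=arm.get_obs(); print(o['tool_pos'],togo(o,(.4443,.3246,.032),-55))
E
```

```text
[0.44367353 0.32824225 0.10365133] (array([-0.0068,  0.0134,  0.2866]), np.float64(0.0031), np.float64(-54.71984529980703))
```

jog_arm --pt "-0.007 0.013 0 0" --pt "-0.007 0.013 0 0" --pt "-0.007 0.013 0.03 0" --pt "-0.007 0.013 0.08 0" --pt "-0.007 0.013 0.14 0" --pt "-0.007 0.013 0.2 0" --pt "-0.007 0.013 0.25 0" --pt "-0.007 0.013 0.275 0" --pt "-0.007 0.013 0.285 0" --pt "-0.007 0.013 0.285 0"

```text
time_s: 3.48
tool_pos: [0.4434, 0.324, 0.0312]
eef_rot: [180.0, 0.1, 35.3]
force: [-0.4, -0.6, 0.2]
finger_gap: 0.0723
grasp_force: 0.0
```

```bash
python3 - <<'E'
from h import *
from cell import arm,viewer
o=arm.get_obs(); print(o['tool_pos'],togo(o,(.4443,.3246,.032),-55))
c=viewer.camera_info('wrist'); p,d=viewer.grab_frame('wrist'); cv2.imwrite('pics/w2.png',p[:,:,::-1])
h=cv2.cvtColor(p,cv2.COLOR_RGB2HSV); m=((h[...,1]<70)&(h[...,2]>70))
T=np.linalg.inv(c['T']); v=T@np.r_[.4443,.3246,.047,1]; q=(c['fx']*v[0]/v[2]+c['cx'],c['fy']*v[1]/v[2]+c['cy']); print(q)
E
```

```text
[0.44342801 0.32395519 0.03119017] (array([ 0.0043, -0.0001, -0.0032]), np.float64(0.0029), np.float64(-54.734887585779106))
(np.float64(271.04123864893563), np.float64(255.62927914012116))
```

View pics/w2.png

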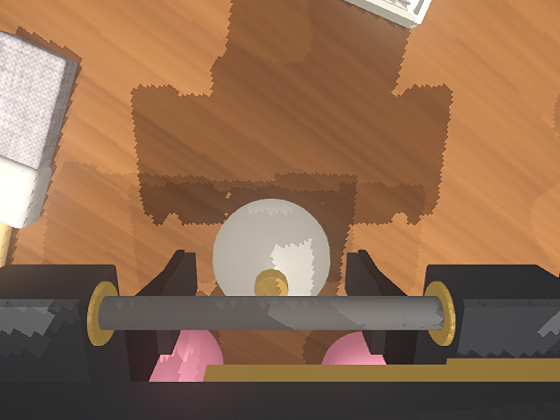

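The bauble spans columns 212–331 and the finger inner faces are at about 196 and 347, so it is centred. Now I'll close in small steps.

jog_arm --pt "0 0 0 0" --pt "0 0 0 0" --pt "0 0 0 0" --pt "0 0 0 0" --pt "0 0 0 0" --pt "0 0 0 0" --pt "0 0 0 0" --pt "0 0 0 0" --pt "0 0 0 0" --pt "0 0 0 0" --fingers -0.435

```text
time_s: 4.37
tool_pos: [0.4436, 0.3242, 0.0317]
eef_rot: [-180.0, 0.0, 35.3]
force: [0.7, -1.2, -0.8]
finger_gap: 0.0625
grasp_force: 0.0
```

jog_arm --pt "0 0 0 0" --pt "0 0 0 0" --pt "0 0 0 0" --pt "0 0 0 0" --pt "0 0 0 0" --pt "0 0 0 0" --pt "0 0 0 0" --pt "0 0 0 0" --pt "0 0 0 0" --pt "0 0 0 0" --fingers -0.415

```text
time_s: 5.2
tool_pos: [0.4436, 0.3242, 0.0317]
eef_rot: [-180.0, -0.0, 35.3]
force: [-0.0, 0.4, -0.4]
finger_gap: 0.0613
grasp_force: 0.0
```

jog_arm --pt "0 0 0 0" --pt "0 0 0 0" --pt "0 0 0 0" --pt "0 0 0 0" --pt "0 0 0 0" --pt "0 0 0 0" --pt "0 0 0 0" --pt "0 0 0 0" --pt "0 0 0 0" --pt "0 0 0 0" --fingers -0.405

```text
time_s: 6.03
tool_pos: [0.4436, 0.3242, 0.0317]
eef_rot: [-180.0, -0.0, 35.3]
force: [-0.3, -0.1, 0.2]
finger_gap: 0.0613
grasp_force: 0.0
```

jog_arm --pt "0 0 0 0" --pt "0 0 0 0" --pt "0 0 0 0" --pt "0 0 0 0" --pt "0 0 0 0" --pt "0 0 0 0" --pt "0 0 0 0" --pt "0 0 0 0" --pt "0 0 0 0" --pt "0 0 0 0" --fingers -0.395

```text
time_s: 6.87
tool_pos: [0.4436, 0.3242, 0.0317]
eef_rot: [-180.0, -0.0, 35.3]
force: [1.1, -0.1, 0.1]
finger_gap: 0.0605
grasp_force: 0.0
```

```bash
python3 - <<'E'
from cell import arm
o=arm.get_obs(); print(o['finger_gap'],o['grasp_force'],o['force'])
E
```

```text
0.06054026222805619 0.0 [ 1.12745522 -0.1016584   0.13482919]
```

jog_arm --pt "0 0 0 0" --pt "0 0 0 0" --pt "0 0 0 0" --pt "0 0 0 0" --pt "0 0 0 0" --pt "0 0 0 0" --pt "0 0 0 0" --pt "0 0 0 0" --pt "0 0 0 0" --pt "0 0 0 0" --fingers -0.387

```text
time_s: 7.7
tool_pos: [0.4436, 0.3242, 0.0317]
eef_rot: [-180.0, -0.0, 35.3]
force: [-0.5, 1.0, -0.6]
finger_gap: 0.06
grasp_force: 0.0
```

```bash
python3 - <<'E'
from h import *
from cell import arm,viewer
p,d=viewer.grab_frame('wrist'); cv2.imwrite('pics/w3.png',cv2.resize(p[170:400,130:420,::-1],None,fx=2.5,fy=2.5))
E
```

```text
(no output)
```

View pics/w3.png

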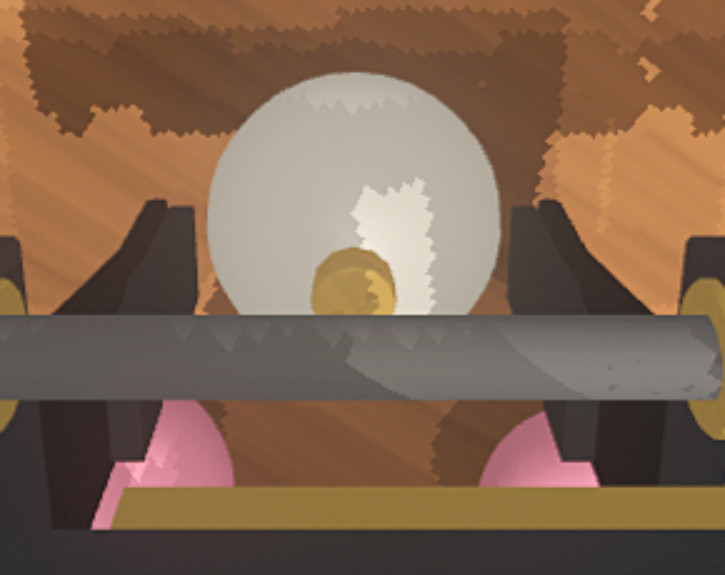

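The ball spans crop columns 208–499 and the finger faces are near 196 and 510, so there is still a small gap. I'll check this geometry in numbers.

```bash
python3 - <<'E'
from h import *
from cell import arm,viewer
from scipy.spatial.transform import Rotation as Ro
o=arm.get_obs(); c=viewer.camera_info('wrist'); print(o['tool_pos'],o['finger_gap'])
R=Ro.from_euler('xyz',o['eef_rot'],degrees=True).as_matrix(); T=np.linalg.inv(c['T'])
def pj(w): v=T@np.r_[w,1]; return (np.array([c['fx']*v[0]/v[2]+c['cx'],c['fy']*v[1]/v[2]+c['cy']])-[130,170])*2.5
for z in(0,-.019,-.03):
  for x in(-.0095,.0095):
    print(z,x,[np.round(pj(o['tool_pos']+R@[x,y,z])) for y in(-.030,.030)])
print('big',pj(np.array([.4443,.3246,.047])))
E
```

```text
[0.44362694 0.3241788  0.03169593] 0.06060685693925046
0 -0.0095 [array([224., 229.]), array([482., 229.])]
0 0.0095 [array([221., 152.]), array([485., 152.])]
-0.019 -0.0095 [array([212., 266.]), array([494., 266.])]
-0.019 0.0095 [array([208., 183.]), array([498., 182.])]
-0.03 -0.0095 [array([204., 291.]), array([502., 291.])]
-0.03 0.0095 [array([199., 203.]), array([506., 203.])]
big [353.00651607 214.29375415]
```

```bash
python3 - <<'E'
from h import *
from cell import arm,viewer
from scipy.spatial.transform import Rotation as Ro
o=arm.get_obs(); c=viewer.camera_info('wrist'); p,d=viewer.grab_frame('wrist'); np.savez('w4.npz',p=p,d=d,**c)
R=Ro.from_euler('xyz',o['eef_rot'],degrees=True).as_matrix()
for cu,cr in((190,215),(190,240),(190,265),(190,290),(170,240),(515,240),(515,215),(540,230),(353,150),(250,220),(460,220)):
    u,v=cu/2.5+130,cr/2.5+170; z=d[int(v),int(u)]
    w=c['T']@np.r_[(u-c['cx'])/c['fx']*z,(v-c['cy'])/c['fy']*z,z,1]
    print(cu,cr,round(float(z),4),np.round(R.T@(w[:3]-o['tool_pos']),4),np.round(w[:3],4))
E
```

```text
190 215 0.1722 [ 0.0103 -0.0305 -0.0376] [0.4344 0.355  0.0693]
190 240 0.1731 [ 0.0054 -0.0307 -0.0381] [0.4303 0.3524 0.0698]
190 265 0.1716 [ 0.0016 -0.0304 -0.0408] [0.4273 0.3499 0.0725]
190 290 0.1718 [-0.003  -0.0305 -0.0419] [0.4235 0.3473 0.0736]
170 240 0.1605 [ 0.0108 -0.032  -0.0497] [0.434  0.3565 0.0813]
515 240 0.169 [ 0.0071  0.0298 -0.0418] [0.4666 0.3039 0.0735]
515 215 0.1697 [ 0.0112  0.0299 -0.0399] [0.4701 0.3062 0.0716]
540 230 0.1646 [ 0.0107  0.0335 -0.0453] [0.4717 0.303  0.077 ]
353 150 0.1681 [ 0.0233  0.     -0.038 ] [0.4627 0.3376 0.0697]
250 220 0.1705 [ 0.0101 -0.0191 -0.0394] [0.4408 0.3456 0.0711]
460 220 0.1712 [ 0.0097  0.02   -0.0388] [0.4631 0.3135 0.0705]
```

```bash
python3 - <<'E'
from h import *
from cell import arm,viewer
c=viewer.camera_info('side'); p,d=viewer.grab_frame('side'); np.savez('s5.npz',p=p,d=d,**c)
cv2.imwrite('pics/s5.png',cv2.resize(p[230:420,110:330,::-1],None,fx=3,fy=3,interpolation=cv2.INTER_CUBIC))
E
```

```text
(no output)
```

View pics/s5.png

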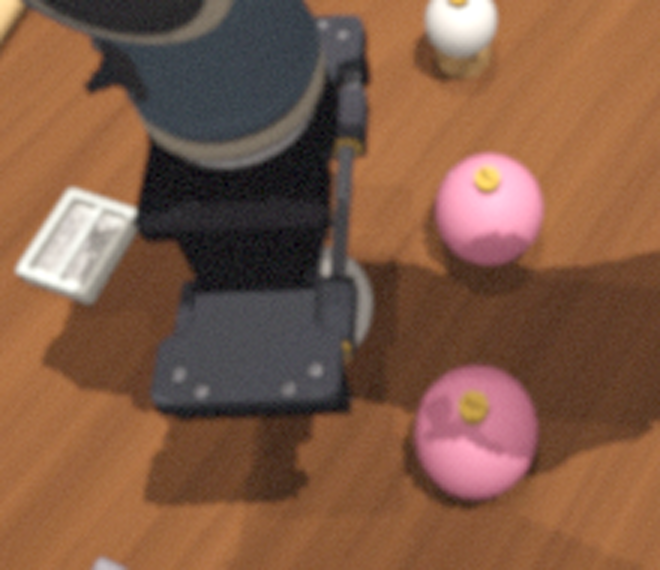

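The side view shows the gripper over the large bauble, but the fingers are hidden. I'll use the wrist depth image to see where the finger ends and the rod are.

```bash
python3 - <<'E'
from h import *
from cell import arm
from scipy.spatial.transform import Rotation as Ro
o=arm.get_obs(); c=dict(np.load('w4.npz')); d=c['d']; p=c['p']
R=Ro.from_euler('xyz',o['eef_rot'],degrees=True).as_matrix()
v,u=np.mgrid[:420,:560]; X=np.stack([(u-c['cx'])/c['fx']*d,(v-c['cy'])/c['fy']*d,d],-1)@c['T'][:3,:3].T+c['T'][:3,3]
L=(X-o['tool_pos'])@R
for n,(cu,cr) in dict(rod=(353,330),rod2=(353,390),gold=(353,510),black=(353,560),cap=(353,265),fl=(145,440),carr=(10,450)).items():
    a,b=int(cu/2.5+130),int(cr/2.5+170); print(n,np.round(L[b,a],4),d[b,a])
for cr in range(170,320,12):
    b=int(cr/2.5+170); print(cr,[tuple(np.round(L[b,int(cu/2.5+130)]*1000).astype(int)) for cu in(150,160,175,185,195,203)])
E
```

```text
rod [ 3.42e-02 -1.00e-04 -1.20e-01] 0.0863777
rod2 [ 2.950e-02 -1.000e-04 -1.227e-01] 0.08505569
gold [ 2.560e-02 -1.000e-04 -1.338e-01] 0.07552555
black [ 2.680e-02 -1.000e-04 -1.406e-01] 0.068685636
cap [ 0.0081 -0.0001 -0.0539] 0.15714379
fl [-0.0074 -0.0309 -0.0803] 0.13622764
carr [ 0.0181 -0.0354 -0.1162] 0.0946013
170 [(np.int64(-7), np.int64(-54), np.int64(31)), (np.int64(-7), np.int64(-51), np.int64(31)), (np.int64(-7), np.int64(-47), np.int64(32)), (np.int64(-7), np.int64(-44), np.int64(32)), (np.int64(-7), np.int64(-42), np.int64(32)), (np.int64(-7), np.int64(-40), np.int64(31))]
182 [(np.int64(-9), np.int64(-54), np.int64(31)), (np.int64(-9), np.int64(-51), np.int64(32)), (np.int64(-9), np.int64(-47), np.int64(31)), (np.int64(-10), np.int64(-45), np.int64(32)), (np.int64(-10), np.int64(-42), np.int64(32)), (np.int64(-10), np.int64(-40), np.int64(33))]
194 [(np.int64(-13), np.int64(-54), np.int64(31)), (np.int64(-13), np.int64(-51), np.int64(32)), (np.int64(-13), np.int64(-47), np.int64(31)), (np.int64(-13), np.int64(-45), np.int64(32)), (np.int64(-13), np.int64(-42), np.i
[... 2152 characters left out ...]
55)), (np.int64(0), np.int64(-30), np.int64(-47)), (np.int64(-6), np.int64(-31), np.int64(-35)), (np.int64(-42), np.int64(-41), np.int64(31))]
302 [(np.int64(11), np.int64(-31), np.int64(-72)), (np.int64(6), np.int64(-31), np.int64(-63)), (np.int64(2), np.int64(-30), np.int64(-55)), (np.int64(-2), np.int64(-30), np.int64(-48)), (np.int64(-7), np.int64(-30), np.int64(-38)), (np.int64(-45), np.int64(-41), np.int64(31))]
314 [(np.int64(10), np.int64(-30), np.int64(-74)), (np.int64(5), np.int64(-31), np.int64(-64)), (np.int64(0), np.int64(-30), np.int64(-56)), (np.int64(-4), np.int64(-30), np.int64(-48)), (np.int64(-49), np.int64(-44), np.int64(32)), (np.int64(-49), np.int64(-42), np.int64(31))]
```

The depth image settles it. The fingers really end about 34 mm behind the reported TCP, which is why the pads never reached the glass. I'll use that offset from here on: open, then go 36 mm lower.

jog_arm --pt "0 0 0 0" --pt "0 0 0 0" --pt "0 0 0 0" --pt "0.002 0 0 0" --pt "0.003 0 0.01 0" --pt "0.003 0 0.03 0" --pt "0.003 0 0.055 0" --pt "0.003 0 0.08 0" --pt "0.003 0 0.1 0" --pt "0.003 0 0.11 0" --fingers -0.655

```text
time_s: 8.68
tool_pos: [0.4436, 0.3241, 0.003]
eef_rot: [180.0, 0.1, 35.3]
force: [-0.4, -0.1, -0.7]
finger_gap: 0.0724
grasp_force: 0.0
```

jog_arm --pt "0 0 0.01 0" --pt "0 0 0.02 0" --pt "0 0 0.03 0" --pt "0 0 0.033 0" --pt "0 0 0.033 0" --pt "0 0 0.033 0" --pt "0 0 0.033 0" --pt "0 0 0.033 0" --pt "0 0 0.033 0" --pt "0 0 0.033 0" --fingers -0.435

```text
time_s: 9.52
tool_pos: [0.4443, 0.3247, -0.0039]
eef_rot: [-180.0, -0.0, 35.3]
force: [-0.2, -0.3, -0.2]
finger_gap: 0.0624
grasp_force: 0.0
```

Now the careful steps to contact.

jog_arm --pt "0 0 0 0" --pt "0 0 0 0" --pt "0 0 0 0" --pt "0 0 0 0" --pt "0 0 0 0" --pt "0 0 0 0" --pt "0 0 0 0" --pt "0 0 0 0" --pt "0 0 0 0" --pt "0 0 0 0" --fingers -0.42

```text
time_s: 10.35
tool_pos: [0.4443, 0.3246, -0.004]
eef_rot: [180.0, -0.0, 35.3]
force: [0.5, -0.1, 1.2]
finger_gap: 0.0615
grasp_force: 0.9
```

jog_arm --pt "0 0 0 0" --pt "0 0 0 0" --pt "0 0 0 0" --pt "0 0 0 0" --pt "0 0 0 0" --pt "0 0 0 0" --pt "0 0 0 0" --pt "0 0 0 0" --pt "0 0 0 0" --pt "0 0 0 0" --fingers -0.41

```text
time_s: 11.18
tool_pos: [0.4443, 0.3246, -0.004]
eef_rot: [-180.0, -0.0, 35.3]
force: [1.3, -0.9, 0.8]
finger_gap: 0.0618
grasp_force: 6.1
```

jog_arm --pt "0 0 0 0" --pt "0 0 0 0" --pt "0 0 -0.005 0" --pt "0 0 -0.015 0" --pt "0 0 -0.03 0" --pt "0 0 -0.05 0" --pt "0 0 -0.07 0" --pt "0 0 -0.09 0" --pt "0 0 -0.1 0" --pt "0 0 -0.1 0" --fingers -0.406

```text
time_s: 12.02
tool_pos: [0.4447, 0.325, 0.0218]
eef_rot: [-180.0, -0.1, 35.3]
force: [0.0, 0.4, -1.1]
finger_gap: 0.0613
grasp_force: 8.9
```

```bash
python3 - <<'E'
from h import *
from cell import arm
o=arm.get_obs(); print(o['tool_pos'],o['grasp_force'],o['finger_gap'],o['force'],o['qpos'][[0,6]]);print(togo(o,(.4928,-.1716,.11),-45))
E
```

```text
[0.44469282 0.32503533 0.02184946] 8.86874549469212 0.06131507238015947 [ 0.01008715  0.42494407 -1.14224358] [-57.7413001  -79.94728972]
(array([-0.9893,  1.7329, -0.3549]), np.float64(-0.1081), np.float64(-54.73324358359994))
```

jog_arm --pt "0 0 -0.03 0" --pt "0 0 -0.09 0" --pt "0 0 -0.16 0" --pt "0 0 -0.23 0" --pt "-0.02 0.03 -0.29 0" --pt "-0.05 0.09 -0.33 0" --pt "-0.09 0.16 -0.355 0" --pt "-0.14 0.245 -0.355 0" --pt "-0.19 0.335 -0.355 0" --pt "-0.245 0.43 -0.355 0"

```text
time_s: 12.85
tool_pos: [0.4561, 0.1994, 0.1099]
eef_rot: [-180.0, 0.0, 35.3]
force: [1.0, -0.2, -1.4]
finger_gap: 0.0615
grasp_force: 8.9
```

jog_arm --pt "-0.05 0.09 0 0" --pt "-0.1 0.18 0 0" --pt "-0.15 0.27 0 0" --pt "-0.2 0.36 0 0" --pt "-0.25 0.44 0 0" --pt "-0.3 0.52 0 0" --pt "-0.34 0.59 0 0" --pt "-0.37 0.64 0 0" --pt "-0.39 0.68 0 0" --pt "-0.4 0.7 0 0"

```text
time_s: 13.68
tool_pos: [0.475, -0.0021, 0.1098]
eef_rot: [180.0, 0.0, 35.0]
force: [-0.1, 0.1, -0.7]
finger_gap: 0.0613
grasp_force: 8.9
```

```bash
python3 - <<'E'
from h import *
from cell import arm
o=arm.get_obs(); print(o['tool_pos'],o['grasp_force'],o['finger_gap'],o['force'],o['qpos'][[0,6]]);print(togo(o,(.4928,-.1716,.11),-45))
E
```

```text
[ 0.47496763 -0.00207299  0.10975471] 8.867473259742837 0.061289138210628265 [-0.13708907  0.14710366 -0.70408617] [-32.97760379 -47.96927949]
(array([-0.3309,  0.5962, -0.0007]), np.float64(-0.1107), np.float64(-54.96020201314486))
```

jog_arm --pt "-0.02 0.03 0 -0.01" --pt "-0.05 0.09 0 -0.02" --pt "-0.09 0.17 0 -0.04" --pt "-0.14 0.26 0 -0.06" --pt "-0.19 0.35 0 -0.08" --pt "-0.24 0.44 0 -0.1" --pt "-0.28 0.51 0 -0.11" --pt "-0.31 0.56 0 -0.11" --pt "-0.325 0.585 0 -0.11" --pt "-0.33 0.595 0 -0.11"

```text
time_s: 14.52
tool_pos: [0.4936, -0.1696, 0.1096]
eef_rot: [-180.0, 0.0, 45.0]
force: [0.1, -0.2, -0.2]
finger_gap: 0.0613
grasp_force: 8.9
```

```bash
python3 - <<'E'
from h import *
from cell import arm,viewer
o=arm.get_obs(); c=viewer.camera_info('wrist'); p,d=viewer.grab_frame('wrist'); np.savez('w6.npz',p=p,d=d,**c); cv2.imwrite('pics/w6.png',p[:,:,::-1])
print(o['tool_pos'],o['grasp_force']);print(togo(o,(.4928,-.1716,.11),-45))
T=np.linalg.inv(c['T'])
for w in((.4928,-.1716,.018),(.5772,-.0867,.018),(.4928,-.1716,.161)): v=T@np.r_[w,1]; print(w,c['fx']*v[0]/v[2]+c['cx'],c['fy']*v[1]/v[2]+c['cy'])
E
```

```text
[ 0.49361269 -0.16961552  0.10963796] 8.867406853241846
(array([-0.0079,  0.0033, -0.0014]), np.float64(0.0003), np.float64(-44.96861024676667))
(0.4928, -0.1716, 0.018) 271.7645256945124 206.5861218039318
(0.5772, -0.0867, 0.018) 271.34980607707513 47.175213282936625
(0.4928, -0.1716, 0.161) 272.5233325766906 294.14448759033326
```

View pics/w6.png

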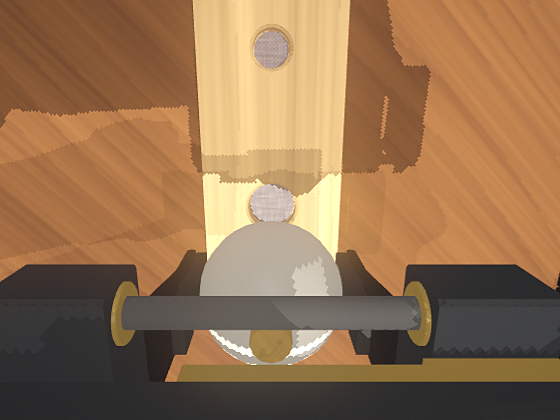

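The pockets appear at (272,47) narrow and about (272,206) wide, matching prediction to within a pixel. I'll check the tray's top height by depth while descending.

jog_arm --pt "-0.004 0.002 0.02 0" --pt "-0.008 0.003 0.06 0" --pt "-0.008 0.003 0.12 0" --pt "-0.008 0.003 0.19 0" --pt "-0.008 0.003 0.26 0" --pt "-0.008 0.003 0.32 0" --pt "-0.008 0.003 0.37 0" --pt "-0.008 0.003 0.4 0" --pt "-0.008 0.003 0.415 0" --pt "-0.008 0.003 0.42 0"

```text
time_s: 15.4
tool_pos: [0.4928, -0.1695, 0.0038]
eef_rot: [-179.9, 0.0, 45.2]
force: [0.0, 0.1, -0.7]
finger_gap: 0.0615
grasp_force: 8.9
```

```bash
python3 - <<'E'
from h import *
from cell import arm
c=dict(np.load('w6.npz')); d=c['d']
for (u,v) in((225,60),(320,60),(225,140),(320,140),(120,60),(450,60)):
    z=np.median(d[v-4:v+5,u-4:u+5]); print(u,v,np.round((c['T']@np.r_[(u-c['cx'])/c['fx']*z,(v-c['cy'])/c['fy']*z,z,1])[:3],4))
o=arm.get_obs(); print(o['tool_pos'],o['grasp_force'],o['force']);print(togo(o,(.4928,-.1716,-.006),-45))
E
```

```text
225 60 [ 0.5472 -0.0689  0.0182]
320 60 [ 0.5962 -0.1179  0.0182]
225 140 [ 0.5051 -0.1081  0.0183]
320 140 [ 0.557  -0.1601  0.0181]
120 60 [ 0.4895 -0.0085 -0.    ]
450 60 [ 0.6703 -0.1894 -0.    ]
[ 0.49282559 -0.1695147   0.00380961] 8.869194645958487 [ 0.0213322   0.14406963 -0.65473128]
(array([-0.006 ,  0.0059,  0.0392]), np.float64(0.0024), np.float64(-44.784215124422644))
```

jog_arm --pt "-0.003 0.003 0 0" --pt "-0.006 0.006 0.004 0" --pt "-0.006 0.006 0.01 0" --pt "-0.006 0.006 0.016 0" --pt "-0.006 0.006 0.022 0" --pt "-0.006 0.006 0.028 0" --pt "-0.006 0.006 0.033 0" --pt "-0.006 0.006 0.037 0" --pt "-0.006 0.006 0.039 0" --pt "-0.006 0.006 0.04 0"

```text
time_s: 16.23
tool_pos: [0.4933, -0.1723, -0.0055]
eef_rot: [-180.0, 0.0, 45.2]
force: [0.4, -0.2, -0.9]
finger_gap: 0.0614
grasp_force: 8.9
```

jog_arm --pt "0 0 0.001 0" --pt "0 0 0.002 0" --pt "0 0 0.003 0" --pt "0 0 0.004 0" --pt "0 0 0.005 0" --pt "0 0 0.006 0" --pt "0 0 0.007 0" --pt "0 0 0.007 0" --pt "0 0 0.007 0" --pt "0 0 0.007 0"

```text
time_s: 17.07
tool_pos: [0.4933, -0.1723, -0.0071]
eef_rot: [-180.0, -0.0, 45.2]
force: [0.3, 0.8, -1.0]
finger_gap: 0.0612
grasp_force: 8.9
```

jog_arm --pt "0 0 0.001 0" --pt "0 0 0.002 0" --pt "0 0 0.003 0" --pt "0 0 0.004 0" --pt "0 0 0.005 0" --pt "0 0 0.005 0" --pt "0 0 0.005 0" --pt "0 0 0.005 0" --pt "0 0 0.005 0" --pt "0 0 0.005 0"

```text
time_s: 17.9
tool_pos: [0.4933, -0.1723, -0.0083]
eef_rot: [-180.0, -0.0, 45.2]
force: [0.5, -1.0, -0.4]
finger_gap: 0.0614
grasp_force: 8.9
```

jog_arm --pt "0 0 0.001 0" --pt "0 0 0.002 0" --pt "0 0 0.003 0" --pt "0 0 0.004 0" --pt "0 0 0.004 0" --pt "0 0 0.004 0" --pt "0 0 0.004 0" --pt "0 0 0.004 0" --pt "0 0 0.004 0" --pt "0 0 0.004 0"

```text
time_s: 18.73
tool_pos: [0.4933, -0.1723, -0.0093]
eef_rot: [-180.0, -0.0, 45.2]
force: [-0.2, -0.2, -0.7]
finger_gap: 0.0614
grasp_force: 8.9
```

jog_arm --pt "0 0 0.001 0" --pt "0 0 0.002 0" --pt "0 0 0.003 0" --pt "0 0 0.004 0" --pt "0 0 0.004 0" --pt "0 0 0.004 0" --pt "0 0 0.004 0" --pt "0 0 0.004 0" --pt "0 0 0.004 0" --pt "0 0 0.004 0"

```text
time_s: 19.57
tool_pos: [0.4934, -0.1724, -0.0098]
eef_rot: [-180.0, -0.0, 45.2]
force: [-0.9, 1.2, 6.6]
finger_gap: 0.0616
grasp_force: 8.9
```

Contact at 6.6 N, so it is seated. Opening now.

jog_arm --pt "0 0 -0.002 0" --pt "0 0 -0.002 0" --pt "0 0 -0.002 0" --pt "0 0 -0.002 0" --pt "0 0 -0.002 0" --pt "0 0 -0.002 0" --pt "0 0 -0.002 0" --pt "0 0 -0.002 0" --pt "0 0 -0.002 0" --pt "0 0 -0.002 0" --fingers -0.655

```text
time_s: 20.4
tool_pos: [0.4933, -0.1723, -0.0099]
eef_rot: [-180.0, -0.0, 45.2]
force: [0.3, -0.1, -0.8]
finger_gap: 0.072
grasp_force: 0.0
```

jog_arm --pt "0 0 -0.02 0" --pt "0 0 -0.06 0" --pt "0 0 -0.11 0" --pt "0 0 -0.17 0" --pt "0 0 -0.23 0" --pt "0 0 -0.29 0" --pt "0 0 -0.34 0" --pt "0 0 -0.38 0" --pt "0 0 -0.4 0" --pt "0 0 -0.4 0"

```text
time_s: 21.23
tool_pos: [0.4942, -0.1725, 0.0915]
eef_rot: [179.9, -0.1, 45.2]
force: [0.7, -0.8, -0.0]
finger_gap: 0.0719
grasp_force: 0.0
```

```bash
python3 - <<'E'
from h import *
from cell import arm,viewer
c=viewer.camera_info('wrist'); p,d=viewer.grab_frame('wrist'); np.savez('w7.npz',p=p,d=d,**c)
h=cv2.cvtColor(p,cv2.COLOR_RGB2HSV); T=np.linalg.inv(c['T']); v=T@np.r_[.4928,-.1716,.042,1]; q=(c['fx']*v[0]/v[2]+c['cx'],c['fy']*v[1]/v[2]+c['cy'])
m=((h[...,1]<70)&(h[...,2]>70)); e=cv2.minEnclosingCircle(blob(m,q[0]+8,q[1]-15)); print(q,e)
o=arm.get_obs(); print(o['time_s'],o['tool_pos'],o['qpos'][[0,6]]);print(togo(o,(.493,.1216,.09),-70))
E
```

```text
(np.float64(268.23776754749696), np.float64(220.6221878274884)) ((267.9175720214844, 221.5275421142578), 44.07389450073242)
21.2833 [ 0.49356489 -0.17223697  0.09064014] [-11.62002705 -14.56708064]
(array([ 0.832 , -0.8302,  0.0027]), np.float64(0.2797), np.float64(-44.824450211724894))
```

jog_arm --pt "0.02 -0.02 0 0.02" --pt "0.07 -0.07 0 0.06" --pt "0.13 -0.13 0 0.12" --pt "0.2 -0.2 0 0.18" --pt "0.28 -0.28 0 0.24" --pt "0.36 -0.36 0 0.3" --pt "0.44 -0.44 0 0.36" --pt "0.52 -0.52 0 0.42" --pt "0.6 -0.6 0 0.47" --pt "0.67 -0.67 0 0.5" --fingers -0.332

```text
time_s: 22.12
tool_pos: [0.4917, 0.0665, 0.0893]
eef_rot: [180.0, 0.1, 0.0]
force: [0.0, -0.4, 0.3]
finger_gap: 0.0577
grasp_force: 0.0
```

```bash
python3 - <<'E'
from h import *
from cell import arm,viewer
c=viewer.camera_info('wrist'); p,d=viewer.grab_frame('wrist'); np.savez('w8.npz',p=p,d=d,**c); cv2.imwrite('pics/w8.png',p[:,:,::-1])
T=np.linalg.inv(c['T']); v=T@np.r_[.493,.1216,.039,1]; print(c['fx']*v[0]/v[2]+c['cx'],c['fy']*v[1]/v[2]+c['cy'],c['fx']*.023/v[2])
o=arm.get_obs(); print(o['time_s'],o['tool_pos'],o['qpos'][[0,6]]);print(togo(o,(.4925,.1212,.09),-90))
E
```

```text
193.83516937154036 217.43840931705208 32.64338945085459
22.1667 [0.49172613 0.07211695 0.08888635] [-46.85801088 -82.83344248]
(array([ 0.0045, -0.1963, -0.0041]), np.float64(0.0045), np.float64(-89.593477777636))
```

View pics/w8.png

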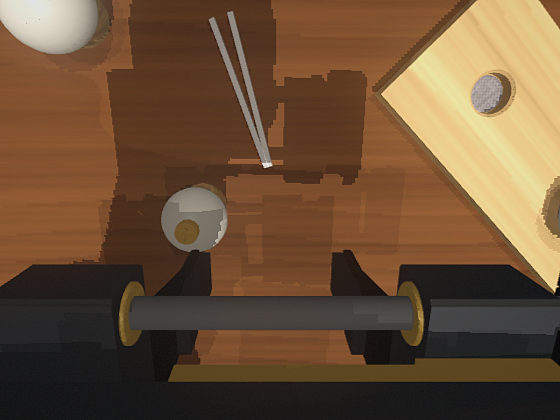

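The small bauble is at (194,219), 1–2 px from prediction. The tweezers' end at (267,163) stays clear of the fingers.

jog_arm --pt "0.002 -0.02 0 0" --pt "0.002 -0.05 0 0" --pt "0.003 -0.09 0 0" --pt "0.003 -0.13 0 0" --pt "0.003 -0.16 0 0" --pt "0.003 -0.18 0 0" --pt "0.003 -0.19 0 0" --pt "0.003 -0.196 0 0" --pt "0.003 -0.196 0 0" --pt "0.003 -0.196 0 0"

```text
time_s: 23.0
tool_pos: [0.4933, 0.1132, 0.0902]
eef_rot: [180.0, -0.0, 0.1]
force: [0.5, 0.5, 0.2]
finger_gap: 0.0579
grasp_force: 0.0
```

```bash
python3 - <<'E'
from h import *
from cell import arm,viewer
c=viewer.camera_info('wrist'); p,d=viewer.grab_frame('wrist')
T=np.linalg.inv(c['T']); v=T@np.r_[.492,.1214,.039,1]; q=(c['fx']*v[0]/v[2]+c['cx'],c['fy']*v[1]/v[2]+c['cy'])
h=cv2.cvtColor(p,cv2.COLOR_RGB2HSV); m=((h[...,1]<70)&(h[...,2]>70)); e=cv2.minEnclosingCircle(blob(m,q[0],q[1]-15)); print(q,e,plane(c,*e[0],.039))
t=dict(np.load('top0.npz')); s=dict(np.load('side0.npz'))
x,r=meet([ray(c,*e[0]),ray(t,260.5,205.5),ray(s,263.4,236.8)]); print(x,r)
o=arm.get_obs(); print(o['time_s'],o['tool_pos']);print(togo(o,(x[0],x[1],-.009),-90))
E
```

```text
(np.float64(260.474261952319), np.float64(220.57496317675248)) ((260.6561584472656, 221.365234375), 32.515743255615234) [0.49141131 0.12127477 0.039     ]
[0.49137204 0.12096096 0.03861559] [np.float64(0.0003339618871466226), np.float64(0.0017691179697654595), np.float64(0.0018472403461839415)]
23.05 [0.49323971 0.11309555 0.09021199]
(array([-0.0074, -0.0315,  0.3968]), np.float64(0.0014), np.float64(-89.87634264690223))
```

jog_arm --pt "-0.004 -0.016 0 0" --pt "-0.007 -0.032 0 0" --pt "-0.007 -0.032 0.01 0" --pt "-0.007 -0.032 0.04 0" --pt "-0.007 -0.032 0.08 0" --pt "-0.007 -0.032 0.1 0" --pt "-0.007 -0.032 0.11 0" --pt "-0.007 -0.032 0.11 0" --pt "-0.007 -0.032 0.11 0" --pt "-0.007 -0.032 0.11 0"

```text
time_s: 23.88
tool_pos: [0.4918, 0.1214, 0.0628]
eef_rot: [-180.0, -0.0, 0.1]
force: [1.0, 0.2, 0.3]
finger_gap: 0.0578
grasp_force: 0.0
```

```bash
python3 - <<'E'
from h import *
from cell import arm
o=arm.get_obs(); print(o['time_s'],o['tool_pos']);print(togo(o,(.4914,.1212,-.009),-90))
E
```

```text
23.8833 [0.49175529 0.12144209 0.06280773]
(array([-0.0015,  0.001 ,  0.2872]), np.float64(0.0016), np.float64(-89.85234015471815))
```

jog_arm --pt "-0.001 0.001 0.02 0" --pt "-0.001 0.001 0.06 0" --pt "-0.001 0.001 0.11 0" --pt "-0.001 0.001 0.16 0" --pt "-0.001 0.001 0.21 0" --pt "-0.001 0.001 0.25 0" --pt "-0.001 0.001 0.275 0" --pt "-0.001 0.001 0.285 0" --pt "-0.001 0.001 0.287 0" --pt "-0.001 0.001 0.287 0"

```text
time_s: 24.72
tool_pos: [0.4915, 0.1212, -0.009]
eef_rot: [-180.0, -0.0, 0.2]
force: [-0.6, 0.4, 0.1]
finger_gap: 0.0579
grasp_force: 0.0
```

jog_arm --pt "0 0 0 0" --pt "0 0 0 0" --pt "0 0 0 0" --pt "0 0 0 0" --pt "0 0 0 0" --pt "0 0 0 0" --pt "0 0 0 0" --pt "0 0 0 0" --pt "0 0 0 0" --pt "0 0 0 0" --fingers -0.07

```text
time_s: 25.55
tool_pos: [0.4913, 0.121, -0.009]
eef_rot: [180.0, -0.0, 0.2]
force: [-0.5, -1.7, 1.6]
finger_gap: 0.0465
grasp_force: 1.1
```

jog_arm --pt "0 0 0 0" --pt "0 0 0 0" --pt "0 0 0 0" --pt "0 0 0 0" --pt "0 0 0 0" --pt "0 0 0 0" --pt "0 0 0 0" --pt "0 0 0 0" --pt "0 0 0 0" --pt "0 0 0 0" --fingers -0.052

```text
time_s: 26.38
tool_pos: [0.4913, 0.1211, -0.009]
eef_rot: [180.0, -0.0, 0.2]
force: [1.2, -3.3, 2.4]
finger_gap: 0.0456
grasp_force: 1.9
```

jog_arm --pt "0 0.001 0 0" --pt "0 0.002 0 0" --pt "0 0.002 0 0" --pt "0 0.002 0 0" --pt "0 0.002 0 0" --pt "0 0.002 0 0" --pt "0 0.002 0 0" --pt "0 0.002 0 0" --pt "0 0.002 0 0" --pt "0 0.002 0 0"

```text
time_s: 27.22
tool_pos: [0.4912, 0.121, -0.0091]
eef_rot: [-180.0, 0.0, 0.2]
force: [0.2, -1.7, 1.1]
finger_gap: 0.0458
grasp_force: 1.1
```

jog_arm --pt "0 0 0 0" --pt "0 0 0 0" --pt "0 0 0 0" --pt "0 0 0 0" --pt "0 0 0 0" --pt "0 0 0 0" --pt "0 0 0 0" --pt "0 0 0 0" --pt "0 0 0 0" --pt "0 0 0 0" --fingers -0.044

```text
time_s: 28.05
tool_pos: [0.4912, 0.1209, -0.0091]
eef_rot: [-180.0, 0.0, 0.2]
force: [-0.0, -1.6, 0.0]
finger_gap: 0.0456
grasp_force: 4.1
```

Continuing a bit firmer, then a small test lift.

jog_arm --pt "0 0 0 0" --pt "0 0 0 0" --pt "0 0 0 0" --pt "0 0 0 0" --pt "0 0 -0.005 0" --pt "0 0 -0.015 0" --pt "0 0 -0.03 0" --pt "0 0 -0.05 0" --pt "0 0 -0.06 0" --pt "0 0 -0.06 0" --fingers -0.037

```text
time_s: 28.88
tool_pos: [0.4918, 0.1211, 0.0067]
eef_rot: [-180.0, -0.1, 0.2]
force: [1.1, -1.0, 0.8]
finger_gap: 0.0453
grasp_force: 8.2
```

```bash
python3 - <<'E'
from h import *
from cell import arm
o=arm.get_obs(); print(o['time_s'],o['tool_pos'],o['grasp_force'],o['finger_gap']);print(togo(o,(.5772,-.0867,.07),-45))
E
```

```text
28.8833 [0.49180169 0.12114946 0.00670327] 8.232838064432144 0.04527279737482381
(array([ 0.3394,  0.8322, -0.2534]), np.float64(-0.4981), np.float64(-89.8252018188652))
```

jog_arm --pt "0 0 -0.02 0" --pt "0 0 -0.07 0" --pt "0 0 -0.13 0" --pt "0 0.01 -0.19 0" --pt "0.01 0.04 -0.23 -0.02" --pt "0.03 0.08 -0.255 -0.05" --pt "0.06 0.14 -0.255 -0.09" --pt "0.09 0.21 -0.255 -0.13" --pt "0.12 0.29 -0.255 -0.18" --pt "0.15 0.37 -0.255 -0.23"

```text
time_s: 29.72
tool_pos: [0.5295, 0.0278, 0.0707]
eef_rot: [180.0, -0.0, 21.1]
force: [-0.4, 0.0, -0.0]
finger_gap: 0.0451
grasp_force: 8.2
```

```bash
python3 - <<'E'
from h import *
from cell import arm
o=arm.get_obs(); print(o['time_s'],o['tool_pos'],o['grasp_force'],o['finger_gap']);print(togo(o,(.5772,-.0867,.07),-45))
E
```

```text
29.7167 [0.52948951 0.02779406 0.07068567] 8.229105770587921 0.04509406727108729
(array([0.0129, 0.496 , 0.0028]), np.float64(-0.2652), np.float64(-68.87223760821483))
```

jog_arm --pt "0.002 0.07 0 -0.04" --pt "0.004 0.14 0 -0.08" --pt "0.006 0.21 0 -0.12" --pt "0.008 0.28 0 -0.16" --pt "0.01 0.34 0 -0.2" --pt "0.012 0.4 0 -0.23" --pt "0.013 0.45 0 -0.25" --pt "0.013 0.48 0 -0.26" --pt "0.013 0.492 0 -0.265" --pt "0.013 0.496 0 -0.265"

```text
time_s: 30.55
tool_pos: [0.5764, -0.0871, 0.0704]
eef_rot: [180.0, -0.0, 44.6]
force: [-0.7, -0.1, 0.2]
finger_gap: 0.0454
grasp_force: 8.2
```

```bash
python3 - <<'E'
from h import *
from cell import arm,viewer
c=viewer.camera_info('wrist'); p,d=viewer.grab_frame('wrist'); cv2.imwrite('pics/w9.png',p[:,:,::-1])
o=arm.get_obs(); print(o['time_s'],o['tool_pos'],o['grasp_force'])
T=np.linalg.inv(c['T']); R=np.array(togo(o,(.5772,-.0867,.0),-45)[0]); print(togo(o,(.5772,-.0867,.0),-45))
for w in((.5772,-.0867,.018),np.r_[o['tool_pos'][:2],o['tool_pos'][2]+.048]): v=T@np.r_[w,1]; print(w,c['fx']*v[0]/v[2]+c['cx'],c['fy']*v[1]/v[2]+c['cy'],c['fx']/v[2])
h=cv2.cvtColor(p,cv2.COLOR_RGB2HSV)
for off in((0,0),):
    m=((h[...,1]<70)&(h[...,2]>70)); m[290:]=0
    e=cv2.minEnclosingCircle(blob(m,265,270)); print(e)
E
```

```text
30.6 [ 0.57625242 -0.08655575  0.0701769 ] 8.232420533895493
(array([0.0022, 0.003 , 0.2807]), np.float64(-0.0037), np.float64(-45.331581716425845))
(0.5772, -0.0867, 0.018) 271.0811582313028 217.6683941105623 1407.2823068074497
[ 0.57625242 -0.08655575  0.1181769 ] 269.69235344032666 285.51820160261366 2224.567041239835
((271.0, 257.15625), 60.12517166137695)
```

View pics/w9.png

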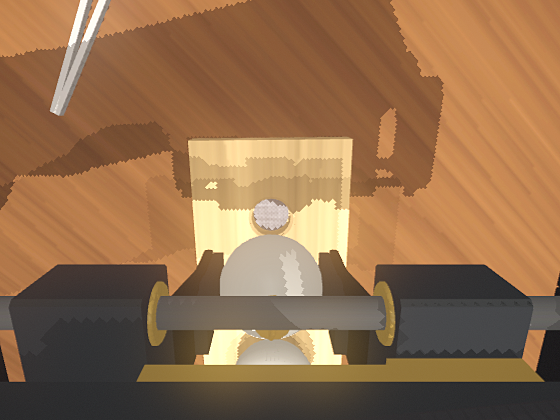

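The small bauble is centred at (270.5,286) and the narrow pocket's mouth at (271,217), both as predicted. Descending.

jog_arm --pt "0.002 0.003 0.01 0" --pt "0.002 0.003 0.04 0" --pt "0.002 0.003 0.09 0" --pt "0.002 0.003 0.14 0" --pt "0.002 0.003 0.19 0" --pt "0.002 0.003 0.23 0" --pt "0.002 0.003 0.26 0" --pt "0.002 0.003 0.28 0" --pt "0.002 0.003 0.29 0" --pt "0.002 0.003 0.292 0"

```text
time_s: 31.43
tool_pos: [0.5769, -0.0866, -0.0038]
eef_rot: [-180.0, 0.0, 44.7]
force: [-0.3, -0.4, -1.5]
finger_gap: 0.0459
grasp_force: 8.2
```

```bash
python3 - <<'E'
from h import *
from cell import arm
o=arm.get_obs(); print(o['time_s'],o['tool_pos'],o['grasp_force'],o['force']);print(togo(o,(.5772,-.0867,-.009),-45))
E
```

```text
31.4333 [ 0.5769291  -0.08655618 -0.00384096] 8.23278933763504 [-0.26057191 -0.37383939 -1.51205399]
(array([0.0004, 0.0012, 0.0206]), np.float64(-0.0032), np.float64(-45.2907848076686))
```

jog_arm --pt "0 0.001 0.002 0" --pt "0 0.001 0.005 0" --pt "0 0.001 0.008 0" --pt "0 0.001 0.011 0" --pt "0 0.001 0.014 0" --pt "0 0.001 0.016 0" --pt "0 0.001 0.018 0" --pt "0 0.001 0.02 0" --pt "0 0.001 0.02 0" --pt "0 0.001 0.02 0"

```text
time_s: 32.27
tool_pos: [0.5772, -0.0866, -0.0084]
eef_rot: [-180.0, 0.0, 44.7]
force: [-0.1, -0.1, 0.1]
finger_gap: 0.0451
grasp_force: 8.2
```

jog_arm --pt "0 0 0.001 0" --pt "0 0 0.002 0" --pt "0 0 0.003 0" --pt "0 0 0.004 0" --pt "0 0 0.004 0" --pt "0 0 0.004 0" --pt "0 0 0.004 0" --pt "0 0 0.004 0" --pt "0 0 0.004 0" --pt "0 0 0.004 0"

```text
time_s: 33.1
tool_pos: [0.5773, -0.0866, -0.0093]
eef_rot: [-180.0, -0.0, 44.7]
force: [0.1, 0.1, 0.3]
finger_gap: 0.0454
grasp_force: 8.2
```

jog_arm --pt "0 0 0.001 0" --pt "0 0 0.002 0" --pt "0 0 0.003 0" --pt "0 0 0.004 0" --pt "0 0 0.004 0" --pt "0 0 0.004 0" --pt "0 0 0.004 0" --pt "0 0 0.004 0" --pt "0 0 0.004 0" --pt "0 0 0.004 0"

```text
time_s: 33.93
tool_pos: [0.5773, -0.0866, -0.0103]
eef_rot: [-180.0, -0.0, 44.7]
force: [1.1, 0.2, -0.3]
finger_gap: 0.0453
grasp_force: 8.2
```

jog_arm --pt "0 0 0.001 0" --pt "0 0 0.002 0" --pt "0 0 0.003 0" --pt "0 0 0.003 0" --pt "0 0 0.003 0" --pt "0 0 0.003 0" --pt "0 0 0.003 0" --pt "0 0 0.003 0" --pt "0 0 0.003 0" --pt "0 0 0.003 0"

```text
time_s: 34.77
tool_pos: [0.5773, -0.0867, -0.0111]
eef_rot: [-180.0, -0.0, 44.7]
force: [0.6, -0.2, 0.6]
finger_gap: 0.0454
grasp_force: 8.2
```

jog_arm --pt "0 0 0.001 0" --pt "0 0 0.002 0" --pt "0 0 0.003 0" --pt "0 0 0.003 0" --pt "0 0 0.003 0" --pt "0 0 0.003 0" --pt "0 0 0.003 0" --pt "0 0 0.003 0" --pt "0 0 0.003 0" --pt "0 0 0.003 0"

```text
time_s: 35.6
tool_pos: [0.5772, -0.0868, -0.0117]
eef_rot: [-180.0, 0.0, 44.7]
force: [-1.5, 0.1, 2.8]
finger_gap: 0.0455
grasp_force: 8.2
```

Light contact at 2.8 N. Opening, then lifting clear.

jog_arm --pt "0 0 0 0" --pt "0 0 0 0" --pt "0 0 0 0" --pt "0 0 0 0" --pt "0 0 0 0" --pt "0 0 0 0" --pt "0 0 0 0" --pt "0 0 0 0" --pt "0 0 0 0" --pt "0 0 0 0" --fingers -0.332

```text
time_s: 36.43
tool_pos: [0.5773, -0.0867, -0.0118]
eef_rot: [180.0, -0.0, 44.7]
force: [-0.1, 0.5, -0.1]
finger_gap: 0.058
grasp_force: 0.0
```

jog_arm --pt "0 0 -0.02 0" --pt "0 0 -0.06 0" --pt "0 0 -0.11 0" --pt "0 0 -0.17 0" --pt "0 0 -0.24 0" --pt "0 0 -0.31 0" --pt "0 0 -0.38 0" --pt "0 0 -0.44 0" --pt "0 0 -0.48 0" --pt "0 0 -0.5 0"

```text
time_s: 37.27
tool_pos: [0.5784, -0.0869, 0.1157]
eef_rot: [179.9, -0.2, 44.7]
force: [0.4, 0.1, 0.8]
finger_gap: 0.0579
grasp_force: 0.0
```

jog_arm --pt "0 -0.06 0 0" --pt "0 -0.14 0 0" --pt "0 -0.22 0 0" --pt "0 -0.3 0 0" --pt "0 -0.38 0 0" --pt "0 -0.46 0 0" --pt "0 -0.52 0 0" --pt "0 -0.57 0 0" --pt "0 -0.6 0 0" --pt "0 -0.6 0 0"

```text
time_s: 38.1
tool_pos: [0.4705, 0.0211, 0.113]
eef_rot: [-179.9, 0.0, 44.8]
force: [-0.2, 0.1, 0.3]
finger_gap: 0.0578
grasp_force: 0.0
```

```bash
python3 - <<'E'
from h import *
from cell import arm,viewer
o=arm.get_obs(); print(o['time_s'],o['tool_pos'],o['force'])
C={n:viewer.camera_info(n) for n in('top','side')}; P={n:viewer.grab_frame(n)[0] for n in C}
cv2.imwrite('pics/f.png',np.hstack([cv2.resize(P['top'][80:290,130:450,::-1],(400,262)),cv2.resize(P['side'][100:310,130:450,::-1],(400,262))]))
for k,w in dict(big=(.4928,-.1716,.042),small=(.5772,-.0867,.036),ball=(.6267,.1987,.044)).items():
    v=np.linalg.inv(C['top']['T'])@np.r_[w,1]; c=C['top']; q=(c['fx']*v[0]/v[2]+c['cx'],c['fy']*v[1]/v[2]+c['cy'])
    h=cv2.cvtColor(P['top'],cv2.COLOR_RGB2HSV); m=((h[...,1]<70)&(h[...,2]>90))
    e=cv2.minEnclosingCircle(blob(m,*q)); print(k,np.round(q,1),e,plane(c,*e[0],w[2]))
E
```

```text
38.1 [0.47046454 0.02110829 0.11304008] [-0.20593822  0.05834923  0.28768999]
big [400.6 206. ] ((400.68182373046875, 205.7467498779297), 14.936640739440918) [ 0.49326169 -0.17177385  0.042     ]
small [359.3 166.3] ((353.5, 289.0), 139.8294677734375) [ 0.31990395 -0.0722921   0.036     ]
ball [223.9 141.5] ((223.31011962890625, 140.9303741455078), 12.948878288269043) [0.62781619 0.199867   0.044     ]
```

View pics/f.png

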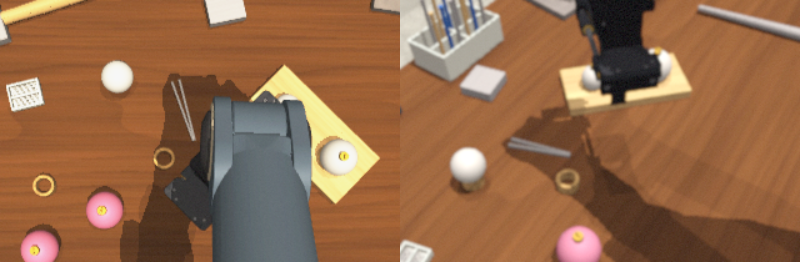

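The large bauble sits in the wide pocket within about 1 mm, and the uncapped ball hasn't moved. The arm partly hides the small bauble, so I'll move aside and measure it.

jog_arm --pt "0.03 -0.03 0 0" --pt "0.08 -0.08 0 0" --pt "0.14 -0.14 0 0" --pt "0.2 -0.2 0 0" --pt "0.26 -0.26 0 0" --pt "0.32 -0.32 0 0" --pt "0.37 -0.37 0 0" --pt "0.39 -0.39 0 0" --pt "0.4 -0.4 0 0" --pt "0.4 -0.4 0 0"

```text
time_s: 39.03
tool_pos: [0.4727, 0.1615, 0.113]
eef_rot: [180.0, 0.0, 44.7]
force: [0.5, -1.2, 0.6]
finger_gap: 0.0585
grasp_force: 0.0
```

```bash
python3 - <<'E'
from h import *
from cell import arm,viewer
o=arm.get_obs(); print(o['time_s'],o['tool_pos'],o['force'])
r={}
for n in('top','side'):
    c=viewer.camera_info(n); p=viewer.grab_frame(n)[0]
    for k,w in dict(big=(.4928,-.1716,.042),small=(.5772,-.0867,.036)).items():
        v=np.linalg.inv(c['T'])@np.r_[w,1]; q=(c['fx']*v[0]/v[2]+c['cx'],c['fy']*v[1]/v[2]+c['cy'])
        h=cv2.cvtColor(p,cv2.COLOR_RGB2HSV); m=((h[...,1]<70)&(h[...,2]>90))
        e=cv2.minEnclosingCircle(blob(m,*q)); print(n,k,np.round(q,1),e); r.setdefault(k,[]).append(ray(c,*e[0]))
for k in r: print(k,meet(r[k]))
E
```

```text
39.0333 [0.47265128 0.16149044 0.11302956] [ 0.50740364 -1.2457837   0.61584599]
top big [400.6 206. ] ((400.5, 205.60000610351562), 14.940315246582031)
top small [359.3 166.3] ((359.0466613769531, 165.63333129882812), 10.595855712890625)
side big [332.9 152.4] ((334.5, 152.125), 14.00065803527832)
side small [283.5 161.8] ((285.0, 161.5), 10.404426574707031)
big (array([ 0.49151475, -0.17210414,  0.04303912]), [np.float64(0.0022041763574136833), np.float64(0.0022041763574137106)])
small (array([ 0.57620392, -0.08705951,  0.03740897]), [np.float64(0.002411301571047379), np.float64(0.002411301571047552)])
```

Both baubles are seated at their pockets' centres and heights, so I'm handing in.

```bash
python3 -c "
from cell import arm
print(arm.finish_job())"
```

```text
the job is handed in; nothing more can be done
None
```

I handed the job in at about 39 s with no verdict returned; my last camera measurements put each bauble within about 2 mm of its pocket's centre and seated height, and the uncapped ball about 2 mm (within measurement error) from its first measured place.

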